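Sort the left-hand and right-hand film clamps

ROBOT

A 7-joint arm with a two-finger parallel gripper is mounted at the origin on the work surface. World frame = base frame: x ahead of the robot, y to its left, z up, the work surface at z = 0. Lengths are in m, angles in rad, forces in N, time in s.
With the tool pointing down it reaches from about 0.4 to 0.85 m from the base axis. Payload 10.4 kg.
Tool frame: the origin (TCP) lies midway between the tips of the shut fingers; the grasp point (between the pads) lies 19 mm behind it; y points along the fingers, x is the direction in which the jaws open and shut, and the axes are right-handed (so a half turn about y gives the same grasp; the last joint's range is limited). The gripper opens to 87 mm and grips with 3 to 60 N. Pads are 19 mm wide; open, the fingers measure 117 mm over their backs; the gripper's body (75 mm by 190 mm) begins 51 mm behind the grasp point.
Start: joints at [1.111, 0.332, -0.065, 1.46, 0.022, 1.35, -0.088], TCP at [0.264, -0.566, 0.223] pointing down, gripper open.
Joint ranges: [-2.6, 2.6], [-0.5, 2.12], [-1.47, 1.34], [0.16, 2.42], [-1.27, 4.41], [0.06, 2.06], [-2.6, 2.6]. Speed limits (rad/s): [2.22, 2.22, 2.79, 2.79, 3.14, 3.14, 3.14].

INTERFACE

Orientations are given as a unit quaternion [x, y, z, w].
In Python, from bench import * gives the robot as it stands.
- The arm moves only by the tool jog_arm, never from a script. Its argument "commands" is a list of rows, each an object with "translation": the shift along the world's x, y, z in mm, a list of three; "twist": the turn about the world's z in rad. A call has 1 to 20 rows; each row shifts and turns the commanded pose from where the row before left it; what a row does not reach is not made up. A row lasts 1/10 s, in which the tool goes at most 50 mm and 8.59 degrees, less where a joint would pass 70% of its speed; a pose out of reach is approached as far as the arm can. A call is refused whole if a number of a shift passes 50 or a number of a turn 0.15, either way. A call with a gripper value outside its range is refused whole. "grip" is the closure, from 0 (fully open) to 1 (shut), set as the call begins (left out, the last holds). The fingers move at their own pace and stop on an object; "grip_force" is the grip in N (left out, the last holds). Time passes only in rows, so rows that do not move let the fingers close. It gives the time, the measured TCP pose, the force and the opening at its end, in the units of the state.
- read_state(): the state, without advancing time (a new reading comes with each control period).
- camera(name): name is "scene" or "top"; returns a dict with "img" (400x640x3 uint8, red, green, blue), "fx", "fy", "cx", "cy" (pixels), "cam_to_world" (4x4, takes a point from camera to world coordinates). Camera axes: x right, y down, z forward; pixel columns grow to the right and rows downward; lengths in m; the calibration is good to about 2 mm. A picture is of the moment at which its call begins. There is no depth.
- close_job(): hands the job in, once; it reports no verdict.
The state is a dict: "time": time; "joint_positions": joint angles; "joint_vel": joint speeds; "joint_torque": joint torques, N m; "ee_pos": TCP position; "eef_rot": TCP orientation; "ft_force": force on the tool from outside, world axes, zero at the start; "torque": the same for the moment, N m; "width": finger opening in m.
Only numpy, scipy, OpenCV 4.12 (cv2) and the standard library are available. Lean on these libraries where they do the work, as an engineer would, in place of code of your own. Each camera call takes 0.05 s, during which the arm holds its last target.

TASK

Put the film holder's two L-shaped clamps away: the left-hand one in the blue tray and the right-hand one in the orange tray, each set down (not dropped) flat on its foot, rib up, wholly inside its tray; they may face any way. With the rib up and the toe end pointing away from you, the left-hand clamp's toe points to your left and the right-hand clamp's to your right, as the pictures in the trays show. The straight and the T-shaped clamps are not part of the pair and need not be moved.

Things in the scene. Friction and masses are not known exactly. Their poses are not given: they have to be found in the camera images.
- left_clamp_grip (a point): Left-hand clamp, 120 g: violet foot plate 8 mm thick, on top an aluminium rib 40 long (x), 14 thick (y), from 8 to 56 mm above the underside. Point: rib centre, 32 mm above the underside; z up. Foot: leg 80 x 24 centred on x; at its +x end (x 16 to 40) a toe with a black dot reaches y = +46. Starts standing, any yaw, near two look-alikes: one T-shaped, one with no toe. Grip across the rib.
- right_clamp_grip (a point): Right-hand clamp, 120 g: violet foot plate 8 mm thick, on top an aluminium rib 40 long (x), 14 thick (y), from 8 to 56 mm above the underside. Point: rib centre, 32 mm above the underside; z up. Foot: leg 80 x 24 centred on x; at its +x end (x 16 to 40) a toe with a black dot reaches y = -46. Starts standing, any yaw, near two look-alikes: one T-shaped, one with no toe. Grip across the rib.
- blue_tray: Fixed open blue tray, 180 (x) by 160 mm (y), walls 5 thick, 20 high; floor 5 mm above the bench, inside 170 x 150. Origin: centre of its underside, on the bench; z up. On its floor a pale flat outline of the left-hand clamp seen from above. May stand at either side of the bench.
- orange_tray: Fixed open orange tray, 180 (x) by 160 mm (y), walls 5 thick, 20 high; floor 5 mm above the bench, inside 170 x 150. Origin: centre of its underside, on the bench; z up. On its floor a pale flat outline of the right-hand clamp seen from above. May stand at either side of the bench.

How it is judged:
At the end, for the whole second after the job is handed in: Left-hand clamp at rest in the blue tray, right-hand clamp in the orange tray: each rib centre within 80 mm (tray x) and 70 mm (tray y) of the tray centre and 30 to 42 mm above the tray underside (37 when flat on its floor), rib up within 7 degrees, slower than 20 mm/s (x of left_clamp_grip in the frame of blue_tray between -0.08 and 0.08 m and y of left_clamp_grip in the frame of blue_tray between -0.07 and 0.07 m and z of left_clamp_grip in the frame of blue_tray between 0.03 and 0.042 m and angle between each of left_clamp_grip, right_clamp_grip's own z axis and vertical below 0.12 rad and linear speed of each of left_clamp, right_clamp below 0.02 m/s and x of right_clamp_grip in the frame of orange_tray between -0.08 and 0.08 m and y of right_clamp_grip in the frame of orange_tray between -0.07 and 0.07 m and z of right_clamp_grip in the frame of orange_tray between 0.03 and 0.042 m); the robot touches nothing.
It fails at once if the left-hand clamp is dropped or thrown (moving faster than 0.9 m/s while not held, a fall of some 40 mm) (linear speed of left_clamp above 0.9 m/s and contact force between the fingers and left_clamp below 0.05 N).
It fails at once if the right-hand clamp is dropped or thrown (moving faster than 0.9 m/s while not held, a fall of some 40 mm) (linear speed of right_clamp above 0.9 m/s and contact force between the fingers and right_clamp below 0.05 N).
It also fails if it takes over 48 s, if anything falls off the work surface, if the arm or the gripper's body presses on something with over 40 N, if the wrist force passes 120 N, or if a joint passes its speed limit or range.

## Working session

There is one attempt and no reset: what is moved stays moved. The work goes in short steps, Python scripts to look and compute and a tool call to move; the robot and the scene stay as the last step left them, time stands still between calls to the robot, and variables do not carry over. Pictures are saved under pics/ and viewed, and the job is handed in when it is done.

Besides the shell and the picture viewer there is one more tool, called after "Request:" as a command line: name --argument value ..., lists and objects as JSON in quotes. jog_arm: Moves the arm, as the interface text tells. Its arguments: {"type":"object","properties":{"commands":{"type":"array"},"grip":{"type":"number"},"grip_force":{"type":"number"}},"required":["commands"]}

```bash
mkdir -p pics
python3 - <<'E'
from bench import *
import cv2,numpy as np
for n in("top","scene"):
    c=camera(n);cv2.imwrite(f"pics/{n}0.png",c["img"][:,:,::-1]);print(n,c["fx"],c["fy"],c["cx"],c["cy"]);print(np.round(c["cam_to_world"],4))
s=read_state();print(s["time"],s["ee_pos"],s["eef_rot"],s["width"])
E
```

```text
top 435.0283799686746 435.0283799686746 322.812700371945 208.56897696405474
[[ 0.0141 -0.9926  0.1204  0.4179]
 [-0.9999 -0.0147 -0.0038  0.0018]
 [ 0.0056 -0.1203 -0.9927  1.2008]
 [ 0.      0.      0.      1.    ]]
scene 433.2429235472822 433.2429235472822 315.8452916166076 203.04103514685752
[[ 0.7262  0.4614 -0.5097  1.1727]
 [ 0.6872 -0.4638  0.5591 -0.6596]
 [ 0.0216 -0.7563 -0.6539  0.8539]
 [ 0.      0.      0.      1.    ]]
0.1 [ 0.26423734 -0.56601574  0.22181949] [-0.59622622  0.380193   -0.379397    0.59667872] 0.08710031962369759
```

View pics/top0.png

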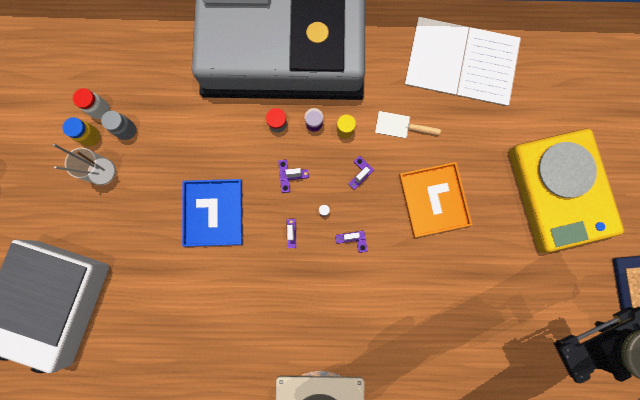

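View pics/scene0.png

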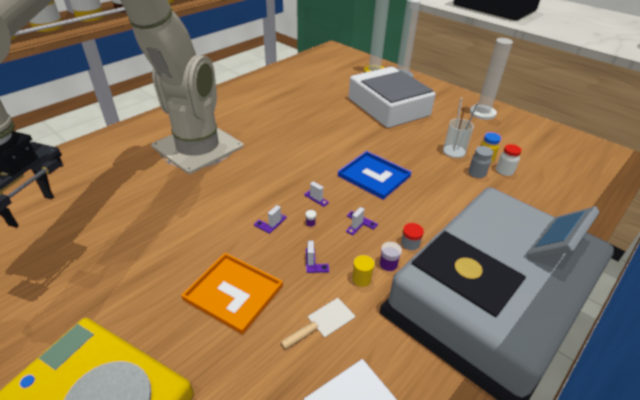

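Top view: blue tray at (212,213), orange tray at (436,200). The four violet clamps are at (292,174) T, (361,174) L, (291,233) straight and (352,240) L. I'll zoom in and measure them.

```bash
cat > h.py <<'E'
import cv2,numpy as np
def ray(c,u,v,z):
    T=np.array(c["cam_to_world"]);d=T[:3,:3]@np.array([(u-c["cx"])/c["fx"],(v-c["cy"])/c["fy"],1]);o=T[:3,3]
    return o+d*(z-o[2])/d[2]
def blobs(m,amin):
    cs,_=cv2.findContours(m.astype(np.uint8)*255,cv2.RETR_EXTERNAL,cv2.CHAIN_APPROX_NONE)
    return [k for k in cs if cv2.contourArea(k)>=amin]
E
python3 - <<'E'
from bench import *
from h import *
for n in("top","scene"):
    c=camera(n);im=c["img"];r=im[100:270,170:480] if n=="top" else im[140:340,170:420]
    k=800/r.shape[1]; k=min(k,600/r.shape[0])
    cv2.imwrite(f"pics/{n}z.png",cv2.resize(r,None,fx=k,fy=k,interpolation=cv2.INTER_CUBIC)[:,:,::-1])
    if n=="scene":continue
    h=cv2.cvtColor(im,cv2.COLOR_RGB2HSV);H,S,V=cv2.split(h)
    for nm,m in(("violet",(H>125)&(H<150)&(S>100)),("blue",(H>105)&(H<122)&(S>150)),("orange",(H>9)&(H<20)&(S>200)&(V>190))):
        for b in blobs(m,60):
            q=cv2.minAreaRect(b)
            print(nm,cv2.contourArea(b),np.round(q[0],1),np.round(q[1],1),round(q[2],1))
            pts=cv2.boxPoints(q);print("  ctr",ray(c,*q[0],.02 if nm!="violet" else .008)[:2].round(3),"corners",[list(ray(c,*p,.02 if nm!="violet" else .008)[:2].round(3)) for p in pts])
E
```

```text
violet 185.0 [351. 241.] [20. 30.] 90.0
  ctr [ 0.474 -0.081] corners [[np.float64(0.501), np.float64(-0.04)], [np.float64(0.502), np.float64(-0.122)], [np.float64(0.448), np.float64(-0.122)], [np.float64(0.446), np.float64(-0.041)]]
violet 105.5 [291. 233.] [28.  8.] 90.0
  ctr [0.494 0.083] corners [[np.float64(0.532), np.float64(0.095)], [np.float64(0.532), np.float64(0.073)], [np.float64(0.456), np.float64(0.072)], [np.float64(0.455), np.float64(0.093)]]
violet 256.5 [293.8 174.8] [32.1 28.5] 84.3
  ctr [0.656 0.079] corners [[np.float64(0.697), np.float64(0.124)], [np.float64(0.706), np.float64(0.045)], [np.float64(0.616), np.float64(0.035)], [np.float64(0.607), np.float64(0.113)]]
violet 180.0 [356.8 172.2] [19.8 27.6] 45.0
  ctr [ 0.666 -0.096] corners [[np.float64(0.658), np.float64(-0.049)], [np.float64(0.714), np.float64(-0.104)], [np.float64(0.675), np.float64(-0.143)], [np.float64(0.619), np.float64(-0.089)]]
blue 3729.5 [212. 212.] [66. 58.] 90.0
  ctr [0.547 0.299] corners [[np.float64(0.637), np.float64(0.383)], [np.float64(0.64), np.float64(0.224)], [np.float64(0.459), np.float64(0.217)], [np.float64(0.456), np.float64(0.374)]]
blue 308.5 [ 73.6 127.3] [21.  18.8] 26.6
  ctr [0.779 0.695] corners [[np.float64(0.768), np.float64(0.732)], [np.float64(0.817), np.float64(0.713)], [np.float64(0.79), np.float64(0.658)], [np.float64(0.742), np.float64(0.678)]]
orange 3634.5 [435.6 199.1] [66.4 58. ] 76.6
  ctr [ 0.592 -0.312] corners [[np.float64(0.662), np.float64(-0.214)], [np.float64(0.702), np.float64(-0.371)], [np.float64(0.523), np.float64(-0.409)], [np.float64(0.484), np.float64(-0.254)]]
```

View pics/topz.png

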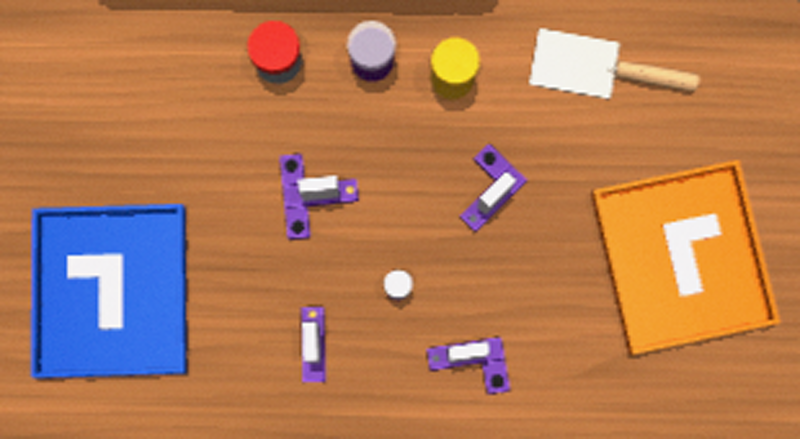

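View pics/scenez.png

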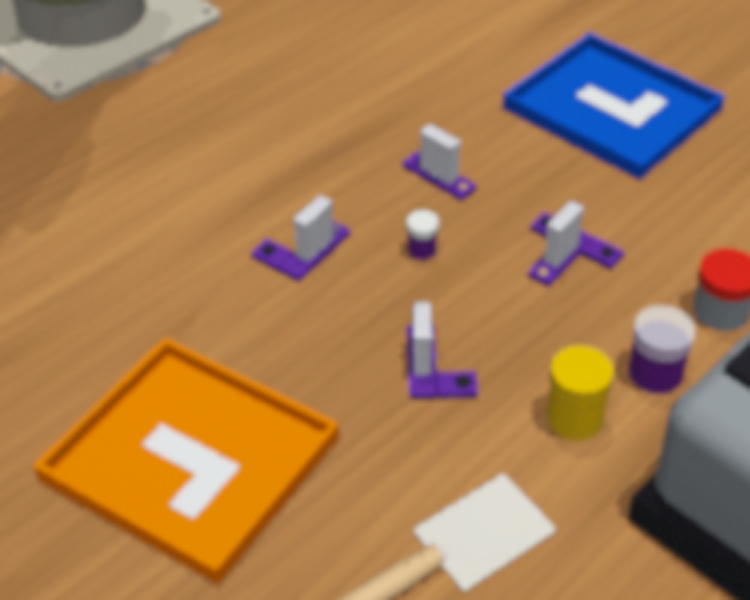

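Lower L (352,240): x points right in the picture (world -y) and the toe points down, to its right, so it is the right-hand clamp. Upper L (361,174): the corner is up-right and the toe goes to the left of x, so it is the left-hand clamp. Next I'll measure the rib tops.

Run:
```python
from bench import *
from h import *
cs={n:camera(n) for n in("top","scene")}
c=cs["top"];im=c["img"]
H,S,V=cv2.split(cv2.cvtColor(im,cv2.COLOR_RGB2HSV))
print(S[165:183,352:375]);print(V[165:183,352:375])
for th in(190,215):
  m=(S<60)&(V>th);m[:150]=0;m[260:]=0;m[:,:270]=0;m[:,390:]=0
  for b in blobs(m,15):
    q=cv2.minAreaRect(b);p=cv2.boxPoints(q);e=max((p[1]-p[0],p[2]-p[1]),key=np.linalg.norm)
    a,bb=ray(c,*q[0],.056),ray(c,*(np.array(q[0])+e),.056)
    M=cv2.moments(b);g=(M['m10']/M['m00'],M['m01']/M['m00'])
    print(th,np.round(q[0],1),np.round(q[1],1),"w",a[:2].round(4),"mom",np.round(ray(c,*g,.056)[:2],4),"yaw",np.degrees(np.arctan2(*(bb-a)[1::-1])).round(1))
# black dots in top, z=.008
m=(V<45);m[:150]=0;m[260:]=0;m[:,:270]=0;m[:,390:]=0
for b in blobs(m,3):
    g=b.reshape(-1,2).mean(0);print("dot",g.round(1),ray(c,*g,.008)[:2].round(4))
```

```text
[[161 164 158 163 145 128 148 146 151 148 151 154 152 151 163 157 151 102
  123 163 163 159 159]
 [159 165 161 161 163 147 102 144 149 148 149 151 146 144 135 147 151 148
  100 127 158 161 159]
 [162 160 163 159 162 161 149 107 147 148 151 149 149  10   2  46 147 151
  148 130  97 164 162]
 [163 168 165 163 167 163 159 151 129 145 148 148  11   2   3   3  38 150
  151 149 130  95 162]
 [165 163 159 162 161 161 159 167 150 102 149  10   2   2   1   1   2  38
  123 150 146 128 100]
 [159 159 162 163 160 160 164 166 163  91   8   1   3   2   1   2   1  42
  150 155 149 128 142]
 [162 161 161 160 161 161 162 159  95   7   2   1   2   3   2   2  16 131
  155 150 133 139 161]
 [160 159 163 162 162 158 162  90   6   2   2   2   2   1   2   4 102 144
  148 145 142 160 163]
 [160 159 159 160 158 163  92   9   2   2   2   2   2   2   3  43 134 149
  136 142 165 163 161]
 [162 161 160 163 161  89   7   2   2   2   1   2   1   4  31 119 151 137
  142 164 160 158 163]
 [161 162 160 165  92   7   2   1   2   2   2   2   3  38 123 169 136 139
  160 162 164 164 163]
 [160 163 159  99   6   2   2   2
[... 2625 characters left out ...]
-89.2
190 [292.7 170.8] [ 4.7 15.1] w [0.6574 0.0795] mom [0.6576 0.0797] yaw -83.3
190 [362.8 172.7] [ 4.9 14.1] w [ 0.6549 -0.1083] mom [ 0.6551 -0.1072] yaw -44.0
215 [351.  235.5] [ 5. 14.] w [ 0.4864 -0.0779] mom [ 0.4865 -0.078 ] yaw -89.2
215 [289.5 232. ] [14.  5.] w [0.4933 0.0841] mom [0.4924 0.0842] yaw -178.7
215 [323.5 209.5] [9. 9.] w [ 0.5543 -0.0045] mom [ 0.5544 -0.0049] yaw -89.2
215 [292.2 170.9] [ 4.6 14.1] w [0.6572 0.0807] mom [0.6575 0.08  ] yaw -82.7
215 [362.2 172.7] [ 4.2 13.4] w [ 0.6549 -0.107 ] mom [ 0.6548 -0.1068] yaw -44.0
dot [362.4 247.5] [ 0.4569 -0.1125]
dot [285.  187.5] [0.6199 0.103 ]
dot [282.9 163.9] [0.6868 0.1106]
dot [359.1 160.9] [ 0.6986 -0.1027]
```

Left clamp: rib at (0.655,-0.107), yaw about -44°. Right clamp: rib at (0.4865,-0.079), yaw about -81°, taken from the dot direction. I'll fetch the right one first, which needs the jaw axis turned from -65° to about +9°.

Request:
jog_arm --commands '[{"translation":[18.5,40.5,-8],"twist":0.108},{"translation":[18.5,40.5,-8],"twist":0.108},{"translation":[18.5,40.5,-8],"twist":0.108},{"translation":[18.5,40.5,-8],"twist":0.108},{"translation":[18.5,40.5,-8],"twist":0.108},{"translation":[18.5,40.5,-8],"twist":0.108},{"translation":[18.5,40.5,-8],"twist":0.108},{"translation":[18.5,40.5,-8],"twist":0.108},{"translation":[18.5,40.5,-8],"twist":0.108},{"translation":[18.5,40.5,-8],"twist":0.108},{"translation":[18.5,40.5,-8],"twist":0.108},{"translation":[18.5,40.5,-8],"twist":0.108},{"translation":[0,0,0],"twist":0},{"translation":[0,0,0],"twist":0}]' --grip 0 --grip_force 25

```text
time: 1.7
ee_pos: [0.4865, -0.0794, 0.1264]
eef_rot: [-0.705, -0.058, 0.058, 0.705]
ft_force: [0.4, -1.8, 0.6]
width: 0.0869
```

Run:
```python
from bench import *
from h import *
c=camera("scene");cv2.imwrite("pics/s1.png",cv2.resize(c["img"][60:300,150:450],None,fx=2.4,fy=2.4)[:,:,::-1])
```

```text
(no output)
```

View pics/s1.png

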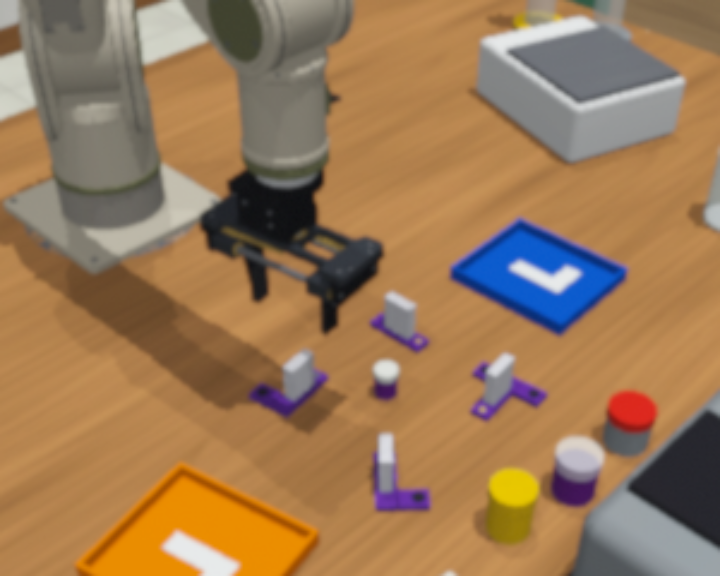

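The open fingers sit above the right clamp at (290,380), straddling its rib, and nothing blocks the way down. I'll descend to TCP z = 0.021 and close.

Request:
jog_arm --commands '[{"translation":[0,0,-20],"twist":0},{"translation":[0,0,-20],"twist":0},{"translation":[0,0,-20],"twist":0},{"translation":[0,0,-20],"twist":0},{"translation":[0,0,-15],"twist":0},{"translation":[0,0,-10],"twist":0},{"translation":[0,0,0],"twist":0},{"translation":[0,0,0],"twist":0}]'

```text
time: 2.55
ee_pos: [0.4867, -0.0806, 0.0221]
eef_rot: [0.705, 0.057, -0.057, -0.705]
ft_force: [0.1, -0.4, 0.2]
width: 0.0874
```

Request:
jog_arm --commands '[{"translation":[0,0,0],"twist":0},{"translation":[0,0,0],"twist":0},{"translation":[0,0,0],"twist":0},{"translation":[0,0,0],"twist":0},{"translation":[0,0,0],"twist":0},{"translation":[0,0,0],"twist":0},{"translation":[0,0,0],"twist":0},{"translation":[0,0,0],"twist":0},{"translation":[0,0,0],"twist":0},{"translation":[0,0,0],"twist":0}]' --grip 1 --grip_force 25

```text
time: 3.55
ee_pos: [0.4864, -0.0803, 0.0216]
eef_rot: [-0.705, -0.057, 0.057, 0.705]
ft_force: [0.1, 0.9, 0.7]
width: 0.015
```

The opening reads 15 mm against a 14 mm rib, so it is held. Now lift and carry it to (0.609,-0.309).

Request:
jog_arm --commands '[{"translation":[0,0,10],"twist":0},{"translation":[0,0,20],"twist":0},{"translation":[0,0,20],"twist":0},{"translation":[0,0,20],"twist":0},{"translation":[6,-10,10],"twist":0},{"translation":[12,-23,0],"twist":0},{"translation":[12,-23,0],"twist":0},{"translation":[12,-23,0],"twist":0},{"translation":[12,-23,0],"twist":0},{"translation":[12,-23,0],"twist":0},{"translation":[12,-23,0],"twist":0},{"translation":[12,-23,0],"twist":0},{"translation":[12,-23,0],"twist":0},{"translation":[12,-23,0],"twist":0},{"translation":[8,-12,0],"twist":0},{"translation":[0,0,0],"twist":0},{"translation":[0,0,0],"twist":0},{"translation":[0,0,0],"twist":0}]'

```text
time: 5.35
ee_pos: [0.6082, -0.3084, 0.1015]
eef_rot: [-0.705, -0.057, 0.058, 0.705]
ft_force: [-0.2, 1.7, -1.7]
width: 0.0139
```

Run:
```python
from bench import *
from h import *
c=camera("scene");cv2.imwrite("pics/s2.png",cv2.resize(c["img"][60:340,120:440],None,fx=2.1,fy=2.1)[:,:,::-1])
s=read_state();print(s["ee_pos"],s["width"])
```

```text
[ 0.60824914 -0.30843502  0.1016123 ] 0.013928815453259758
```

View pics/s2.png

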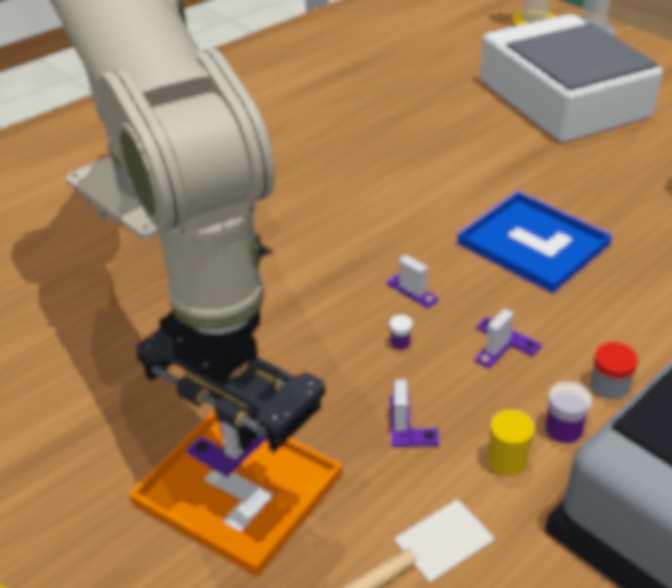

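The clamp hangs level over the orange tray at about (230,440). Lower it 71 mm quickly, then the last few slowly.

Request:
jog_arm --commands '[{"translation":[0,0,-15],"twist":0},{"translation":[0,0,-20],"twist":0},{"translation":[0,0,-20],"twist":0},{"translation":[0,0,-10],"twist":0},{"translation":[0,0,-5],"twist":0},{"translation":[0,0,-1],"twist":0},{"translation":[0,0,-1],"twist":0},{"translation":[0,0,-1],"twist":0},{"translation":[0,0,0],"twist":0},{"translation":[0,0,0],"twist":0}]'

```text
time: 6.4
ee_pos: [0.6086, -0.3094, 0.029]
eef_rot: [0.705, 0.057, -0.057, -0.705]
ft_force: [-0.8, 0.1, -1.3]
width: 0.0136
```

Request:
jog_arm --commands '[{"translation":[0,0,-1],"twist":0},{"translation":[0,0,-1],"twist":0},{"translation":[0,0,0],"twist":0},{"translation":[0,0,0],"twist":0}]'

```text
time: 6.8
ee_pos: [0.6085, -0.3094, 0.0267]
eef_rot: [0.705, 0.057, -0.057, -0.705]
ft_force: [-0.1, -0.7, 0.3]
width: 0.0137
```

Request:
jog_arm --commands '[{"translation":[0,0,-0.5],"twist":0},{"translation":[0,0,0],"twist":0}]'

```text
time: 7.0
ee_pos: [0.6085, -0.3094, 0.0267]
eef_rot: [0.705, 0.057, -0.057, -0.705]
ft_force: [-1.6, 0.9, 5.8]
width: 0.0138
```

Request:
jog_arm --commands '[{"translation":[0,0,0],"twist":0},{"translation":[0,0,0],"twist":0},{"translation":[0,0,0],"twist":0},{"translation":[0,0,0],"twist":0},{"translation":[0,0,0],"twist":0},{"translation":[0,0,0],"twist":0},{"translation":[0,0,0],"twist":0},{"translation":[0,0,0],"twist":0},{"translation":[0,0,20],"twist":0},{"translation":[0,0,30],"twist":0},{"translation":[0,0,30],"twist":0},{"translation":[0,0,20],"twist":0},{"translation":[0,0,0],"twist":0}]' --grip 0

```text
time: 8.3
ee_pos: [0.6102, -0.3099, 0.1299]
eef_rot: [0.706, 0.059, -0.055, -0.704]
ft_force: [0.8, 0.2, -0.8]
width: 0.0867
```

Released; the force showed contact first. Next is the left clamp at (0.655,-0.107), jaw axis to 46° (+0.64 rad).

Request:
jog_arm --commands '[{"translation":[5.6,25.4,0],"twist":0.08},{"translation":[5.6,25.4,0],"twist":0.08},{"translation":[5.6,25.4,0],"twist":0.08},{"translation":[5.6,25.4,0],"twist":0.08},{"translation":[5.6,25.4,0],"twist":0.08},{"translation":[5.6,25.4,0],"twist":0.08},{"translation":[5.6,25.4,0],"twist":0.08},{"translation":[5.6,25.4,0],"twist":0.08},{"translation":[0,0,0],"twist":0},{"translation":[0,0,0],"twist":0},{"translation":[0,0,0],"twist":0}]'

```text
time: 9.4
ee_pos: [0.6528, -0.1076, 0.1255]
eef_rot: [0.651, 0.275, -0.276, -0.651]
ft_force: [-0.5, -0.3, -0.1]
width: 0.0868
```

Run:
```python
from bench import *
from h import *
c=camera("scene");cv2.imwrite("pics/s3.png",cv2.resize(c["img"][60:340,120:440],None,fx=2.1,fy=2.1)[:,:,::-1])
s=read_state();print(s["ee_pos"],s["width"])
from scipy.spatial.transform import Rotation as R
x=R.from_quat(s["eef_rot"]).as_matrix()[:,0];print(np.degrees(np.arctan2(x[1],x[0])),s["joint_positions"])
```

```text
[ 0.65285603 -0.10771401  0.12559992] 0.08697257619064509
45.81297814410787 [ 0.52736171  0.54927814 -0.60659591  1.44557719  0.31998666  1.24678417
  0.68726547]
```

View pics/s3.png

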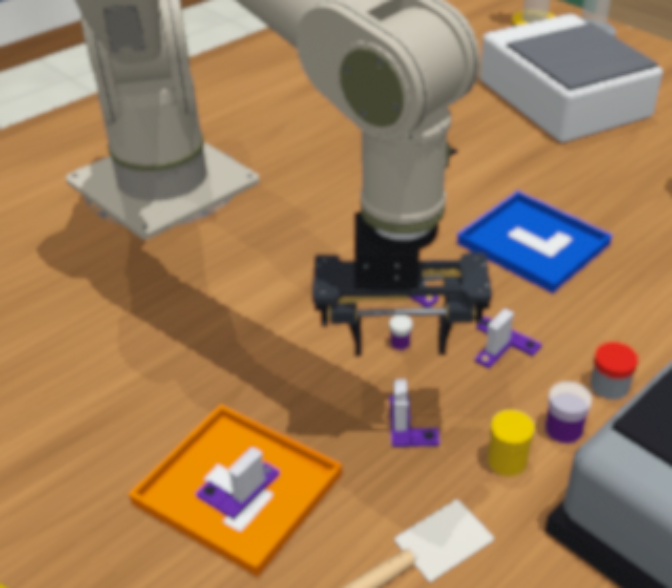

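The right clamp stands upright in the orange tray. The fingers are over the left clamp at (400,410) and line up with it. Descend and close.

Request:
jog_arm --commands '[{"translation":[1.5,0.5,-20],"twist":0},{"translation":[0,0,-20],"twist":0},{"translation":[0,0,-20],"twist":0},{"translation":[0,0,-20],"twist":0},{"translation":[0,0,-15],"twist":0},{"translation":[0,0,-9],"twist":0},{"translation":[0,0,0],"twist":0},{"translation":[0,0,0],"twist":0}]'

```text
time: 10.25
ee_pos: [0.6552, -0.1058, 0.0228]
eef_rot: [0.651, 0.276, -0.276, -0.651]
ft_force: [-0.2, -0.8, 0.3]
width: 0.0872
```

Request:
jog_arm --commands '[{"translation":[0,0,0],"twist":0},{"translation":[0,0,0],"twist":0},{"translation":[0,0,0],"twist":0},{"translation":[0,0,0],"twist":0},{"translation":[0,0,0],"twist":0},{"translation":[0,0,0],"twist":0},{"translation":[0,0,0],"twist":0},{"translation":[0,0,0],"twist":0},{"translation":[0,0,0],"twist":0},{"translation":[0,0,0],"twist":0}]' --grip 1

```text
time: 11.25
ee_pos: [0.6547, -0.1056, 0.0221]
eef_rot: [-0.651, -0.276, 0.276, 0.651]
ft_force: [-1.1, -0.6, 0.3]
width: 0.015
```

Held. Lift 95 mm and carry it to (0.535,0.287).

Request:
jog_arm --commands '[{"translation":[0,0,10],"twist":0},{"translation":[0,0,20],"twist":0},{"translation":[0,0,25],"twist":0},{"translation":[0,0,25],"twist":0},{"translation":[0,0,15],"twist":0},{"translation":[-4,14,0],"twist":0},{"translation":[-9,28,0],"twist":0},{"translation":[-9,30,0],"twist":0},{"translation":[-9,30,0],"twist":0},{"translation":[-9,30,0],"twist":0},{"translation":[-9,30,0],"twist":0},{"translation":[-9,30,0],"twist":0},{"translation":[-9,30,0],"twist":0},{"translation":[-9,30,0],"twist":0},{"translation":[-9,30,0],"twist":0},{"translation":[-9,30,0],"twist":0},{"translation":[-9,30,0],"twist":0},{"translation":[-9,30,0],"twist":0},{"translation":[-5,15,0],"twist":0},{"translation":[-3,6,0],"twist":0}]'

```text
time: 13.25
ee_pos: [0.533, 0.2893, 0.1163]
eef_rot: [-0.65, -0.277, 0.277, 0.651]
ft_force: [-0.0, 0.3, -1.6]
width: 0.0138
```

Run:
```python
from bench import *
from h import *
c=camera("scene");cv2.imwrite("pics/s4.png",cv2.resize(c["img"][60:340,120:440],None,fx=2.1,fy=2.1)[:,:,::-1])
s=read_state();print(s["ee_pos"],s["width"])
```

```text
[0.53314796 0.2889101  0.1164149 ] 0.013706124433997168
```

View pics/s4.png

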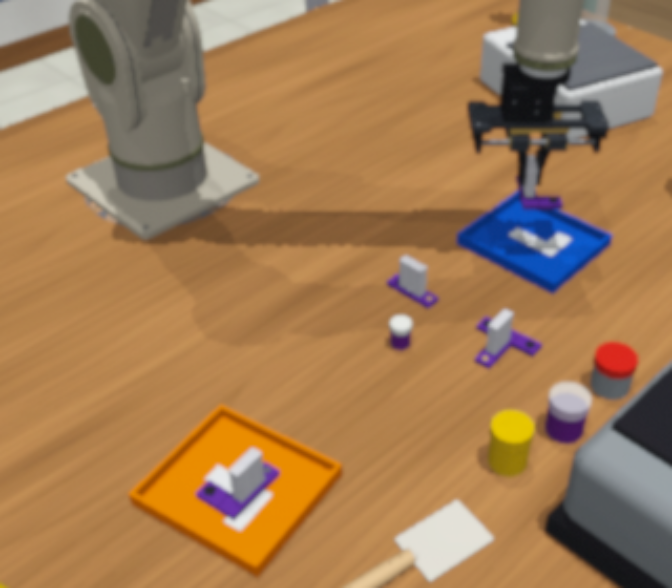

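The clamp hangs level over the blue tray at (535,190). It should touch the floor at TCP z ≈ 0.027, so I'll lower it to 0.029 and then creep.

Request:
jog_arm --commands '[{"translation":[0,0,-15],"twist":0},{"translation":[0,0,-20],"twist":0},{"translation":[0,0,-20],"twist":0},{"translation":[0,0,-15],"twist":0},{"translation":[0,0,-10],"twist":0},{"translation":[0,0,-5],"twist":0},{"translation":[0,0,-1],"twist":0},{"translation":[0,0,-1],"twist":0},{"translation":[0,0,0],"twist":0},{"translation":[0,0,0],"twist":0}]'

```text
time: 14.3
ee_pos: [0.5351, 0.2876, 0.0307]
eef_rot: [-0.651, -0.276, 0.276, 0.651]
ft_force: [-0.8, 0.3, -1.7]
width: 0.014
```

Request:
jog_arm --commands '[{"translation":[0,0,-1],"twist":0},{"translation":[0,0,-1],"twist":0},{"translation":[0,0,-1],"twist":0},{"translation":[0,0,0],"twist":0},{"translation":[0,0,0],"twist":0}]'

```text
time: 14.8
ee_pos: [0.5348, 0.2873, 0.0271]
eef_rot: [0.651, 0.276, -0.276, -0.651]
ft_force: [0.2, -0.7, 0.1]
width: 0.0136
```

Request:
jog_arm --commands '[{"translation":[0,0,-0.5],"twist":0},{"translation":[0,0,0],"twist":0}]'

```text
time: 15.0
ee_pos: [0.5348, 0.2873, 0.0271]
eef_rot: [0.651, 0.276, -0.276, -0.651]
ft_force: [-2.6, -2.2, 5.5]
width: 0.0137
```

Contact at 5.5 N. Release and back off upward.

Request:
jog_arm --commands '[{"translation":[0,0,0],"twist":0},{"translation":[0,0,0],"twist":0},{"translation":[0,0,0],"twist":0},{"translation":[0,0,0],"twist":0},{"translation":[0,0,0],"twist":0},{"translation":[0,0,0],"twist":0},{"translation":[0,0,0],"twist":0},{"translation":[0,0,0],"twist":0},{"translation":[0,0,20],"twist":0},{"translation":[0,0,30],"twist":0},{"translation":[0,0,40],"twist":0},{"translation":[-10,-40,20],"twist":0},{"translation":[-10,-40,0],"twist":0},{"translation":[-10,-40,0],"twist":0},{"translation":[-10,-40,0],"twist":0},{"translation":[-10,-40,0],"twist":0},{"translation":[-10,-40,0],"twist":0},{"translation":[0,0,0],"twist":0},{"translation":[0,0,0],"twist":0}]' --grip 0

```text
time: 16.9
ee_pos: [0.4748, 0.0465, 0.1368]
eef_rot: [0.652, 0.275, -0.275, -0.651]
ft_force: [-0.1, 0.8, 0.2]
width: 0.087
```

Run:
```python
from bench import *
from h import *
for n in("top","scene"):
    c=camera(n);im=c["img"];r=im[100:300,170:480] if n=="top" else im[60:340,120:440]
    cv2.imwrite(f"pics/{n}5.png",cv2.resize(r,None,fx=2.1,fy=2.1,interpolation=cv2.INTER_CUBIC)[:,:,::-1])
    if n=="top":
        H,S,V=cv2.split(cv2.cvtColor(im,cv2.COLOR_RGB2HSV))
        for b in blobs((H>125)&(H<150)&(S>100),40): q=cv2.minAreaRect(b);print("violet",np.round(q[0],1),ray(c,*q[0],.013)[:2].round(3))
        print(read_state()["ee_pos"])
```

```text
violet [213.8 212.8] [0.546 0.296]
violet [434.  199.6] [ 0.591 -0.31 ]
violet [293.8 174.8] [0.655 0.079]
[0.47488514 0.04785143 0.1368403 ]
```

View pics/top5.png

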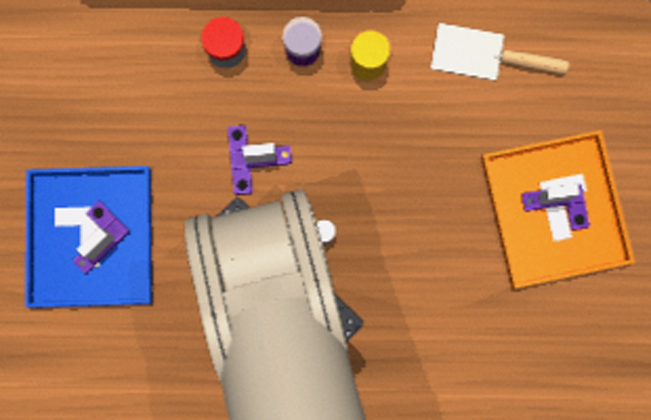

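View pics/scene5.png

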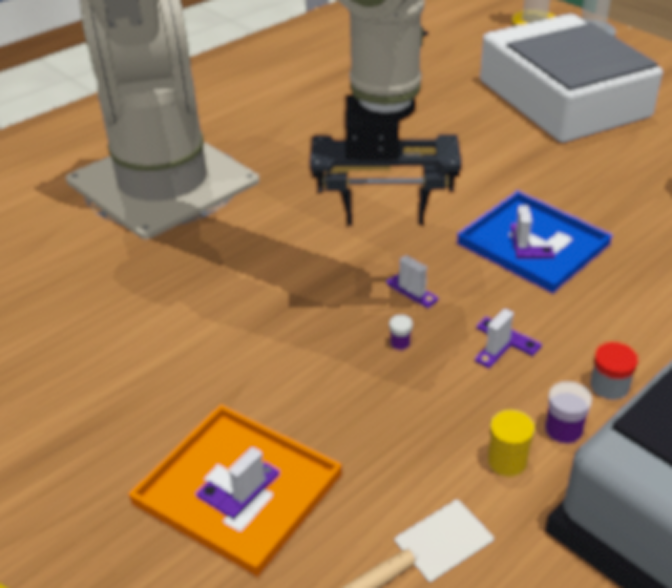

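Both clamps stand flat near their tray centres: the left-hand one in blue at top view (98,238), the right-hand one in orange at (557,205). The gripper is clear of everything, so I'm handing in.

```bash
python3 -c "
from bench import *
close_job()"
```

```text
the job is handed in; nothing more can be done
```

Both clamps are put away and the job is handed in, at about 17 s of the 48 s allowed. The right-hand clamp is in the orange tray and the left-hand one in the blue tray. I lowered each to contact (about 5.5 to 6 N at the wrist) before opening the fingers.

In the last pictures both stand rib up and wholly inside their trays. In the top view each foot is within about 3 mm of its tray centre. The open gripper was clear of everything, 0.137 m above the bench. No check failed or disagreed. I judged tilt by eye and did not measure it, and the job gave no verdict.

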